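# Hold the tea dispenser's gate open with the dosing paddle

## Task

Turn the steel hex nut on top of the green tea dispenser clockwise by hand, until the orange dust cover fixed to it has swung fully clear of the slot (about a quarter turn). Then take the red-handled dosing paddle out of its wooden stand, pass its blade straight down through the slot, push until its black shoulder is down at the dispenser's top so that the sprung gate below is held open, and finish while still gripping the paddle there. Leave the cups, the teapot and the canister as they stand.

Things in the scene. Friction and masses are not known exactly. Their poses are not given: they have to be found in the camera images.
- dispenser: Leaf-tea dispenser, green box with aluminium top, 120 (x) by 200 (y) by 100 mm high, fixed to the cabinet top; origin at the centre of its underside, z up. The slot is at y = +45 mm, the hex nut at y = -45 mm in its frame (x = 0 for both).
- slot (a point): Centre of the slot's mouth, on the dispenser's top face (z = 100 mm). The slot goes through the 12 mm top plate and measures 10 mm (dispenser x) by 38 mm (dispenser y), with square edges: 1 mm play on each side of the blade; axes as the dispenser's.
- cover (a joint): Turn of the nut with its orange cover, rad: 0 = cover along dispenser +y, over the slot; grows clockwise from above (cover swings to dispenser +x), stop at 1.6. Starts at 0 to 0.25; light friction (0.08 Nm), stays where left. Off the slot above 0.75; fully clear means above 1.1.
- nut_grip (a point): Grip point on the nut's axis, 13 mm below its top, 34 mm above the dispenser's top. Steel hex nut, 34 mm across flats, 40 mm tall, standing on and rigid with the orange cover (52 mm wide, 5 mm thick, 2 mm above the dispenser, reaching 110 mm from the axis). Axes turn with the nut: z up, y along the cover; flats face its +x and -x and every 60 degrees.
- gate (a joint): Sprung gate inside, under the slot, m: 0 = shut, grows downward, stop at 0.024. At rest its top is 42 mm below the dispenser's top; the spring pushes up with 4.5 N plus 0.15 N per mm and lifts the paddle if let go. Reads 0.018 when the paddle's shoulder is on the top. A red tab in the black strip on the dispenser's +x face moves with it.
- paddle: Dosing paddle, 120 g give or take 30 percent, upright in the stand: steel blade 8 (x) by 36 (y) by 60 mm long pointing down, foot fully rounded (4 mm radius), black shoulder 24 by 50 by 8 mm, red handle 16 (x) by 30 (y) by 45 mm above the shoulder. Origin at the centre of the shoulder's underside, z up. The same after a half turn about z.
- paddle_grip (a point): Centre of the handle, 32 mm above the shoulder's underside; grip across the 16 mm (paddle x); axes as the paddle's.
- paddle_tip (a point): Centre of the blade's foot, 60 mm below the shoulder's underside.
- stand: Wooden stand 80 (x) by 100 (y) by 80 mm high, fixed; origin at the centre of its underside. The paddle hangs by its shoulder in a slot 12 by 40 mm in the middle of its top.
- cup_a: Green glass tea cup, 72 mm wide, 75 mm high, on the aluminium tray; origin at the centre of its underside. Bystander.
- cup_b: Second cup, the same. Bystander.
- teapot: Blue ceramic teapot with white chipped lid, 140 mm wide body, 120 mm high; origin at the centre of its underside. Bystander.
- canister: Small yellow plastic canister with white twist cap, 54 mm wide, 80 mm high; origin at the centre of its underside. Bystander, stands between the dispenser and the stand.

How it is judged:
By the outcome, as a careful person would: the job done as asked, in the order asked, and still so for the second after the job is handed in, while the arm keeps its last pose, push and grip.
It also fails if it takes over 54 s, if anything falls off the work surface, if the arm or the gripper's body presses on something with over 40 N, if the wrist force passes 120 N, or if a joint passes its speed limit or range.

## Robot

A 6-joint arm with a two-finger parallel gripper is mounted at the origin on the work surface. World frame = base frame: x ahead of the robot, y to its left, z up, the work surface at z = 0. Lengths are in m, angles in rad, forces in N, time in s.
With the tool pointing down it reaches from about 0.325 to 0.85 m from the base axis. Payload 4.4 kg.
Tool frame: the origin (TCP) lies between the finger pads; the fingertips stand 22 mm ahead of it and the grasp point (between the pads) lies 3 mm ahead of it; z points along the fingers, y is the line along which they close (so a half turn about z gives the same grasp; the last joint's range is limited). The gripper opens to 94 mm and grips with 3 to 60 N. Pads are 16 mm wide; open, the fingers measure 119 mm over their backs; the gripper's body (75 mm by 177 mm) begins 78 mm behind the grasp point.
Start: joints at [1.065, 0.207, 1.542, -0, 1.393, -0.15], TCP at [0.2, 0.539, 0.227] pointing down, gripper open.
Joint ranges: [-2.73, 2.73], [-0.86, 2.22], [0.23, 2.46], [-1.11, 4.25], [0.08, 2.63], [-2.82, 2.82]. Speed limits (rad/s): [2.79, 2.79, 3.14, 3.14, 3.14, 3.14].

## Interface

Orientations are given as a rotation vector (axis times angle).
In Python, from plant import arm gives the robot as it stands.
- The arm moves only by the shell command python3 steer.py 'ROWS' [FORCE]. ROWS is rows parted by semicolons, their numbers by spaces, 1 to 12 of them, each of 7 numbers: a rotation vector rx, ry, rz in rad, then dx, dy, dz in m, then the finger opening in m; each row is the pose to reach, as a shift and turn from the pose commanded when the command began, along the tool's axes at that moment; what a row does not reach only later rows make up. A row lasts 1/10 s, in which the tool goes at most 0.05 m and 0.15 rad, less where a joint would pass 70% of its speed; a pose out of reach is approached as far as the arm can. The fingers move at their own pace and stop on an object; FORCE is the grip in N (left out, the last holds). Time passes only in rows, so rows that do not move let the fingers close. It prints the time, the measured TCP pose, the force, the opening and the grip force at its end.
- arm.sense(): the state, without advancing time (a new reading comes with each control period).
- arm.capture(name): name is "side" or "top" or "wrist"; returns the picture (384x512x3 uint8, red, green, blue); there is no depth.
- arm.camera_model(name): a dict with "fx", "fy", "cx", "cy" (pixels), "dist" ([k1, k2, p1, p2, k3] as OpenCV has them; the pictures are not rectified), "R" (3x3) and "t" (3): a world point X has camera coordinates R X + t; the wrist camera has in their place "T_tool_cam" (4x4, takes a point from camera to tool coordinates, whose origin is the TCP and whose axes are the flange's). Camera axes: x right, y down, z forward; pixel columns grow to the right and rows downward; lengths in m; the calibration is good to about 2 mm. A picture is of the moment at which its call begins: read the wrist's pose just before it. camera_model takes no time and is no camera call.
- arm.hand_in(): hands the job in; it is judged then, once.
The state is a dict: "time": time; "q": joint angles; "dq": joint speeds; "joint_efforts": joint torques, N m; "ee_pos": TCP position; "tool_rot": TCP orientation; "contact_force": force on the tool from outside, world axes, zero at the start; "ft_torque": the same for the moment, N m; "opening": finger opening in m; "grasp_force": force on a finger pad.
Only numpy, scipy, OpenCV 4.12 (cv2) and the standard library are available. Lean on these libraries where they do the work, as an engineer would, in place of code of your own. Each camera call takes 0.05 s, during which the arm holds its last target. There are 200 camera calls.

## Working session

There is one attempt and no reset: what is moved stays moved. The work goes in short steps, Python scripts to look and compute and a shell command to move; the robot and the scene stay as the last step left them, time stands still between calls to the robot, and variables do not carry over. Pictures are saved under pics/ and viewed, at most 10 in all, crops included, and the job is handed in when it is done.

```bash
ls; mkdir -p pics; python3 - <<'E'
from plant import arm
import cv2,numpy as np
s=arm.sense();print(s)
a=arm.capture("side");b=arm.capture("top");w=arm.capture("wrist")
for n,i in zip(("side","top","wrist"),(a,b,w)): cv2.imwrite(f"pics/{n}0.png",i[:,:,::-1])
for n in("side","top","wrist"):print(n,arm.camera_model(n))
E
```

```text
pics
plant.py
steer.py
{'time': 0.0, 'q': array([ 1.06451774e+00,  2.07423998e-01,  1.54291067e+00,  1.20858922e-05,
        1.39348932e+00, -1.50495529e-01]), 'dq': array([-0.00157033,  0.00050804,  0.00199914,  0.00152587,  0.00127301,
       -0.00071171]), 'joint_efforts': array([ 1.54438626e-04, -3.70897722e+01, -2.81408590e+01,  6.96437596e-02,
        3.64807632e-02, -1.93489154e-04]), 'ee_pos': array([0.19992898, 0.53833515, 0.22630901]), 'tool_rot': array([-0.55579348, -3.09129345,  0.00331088]), 'contact_force': array([ 0.8106866 ,  0.16109192, -0.26616723]), 'ft_torque': array([-0.03592996, -0.00117563, -0.01470088]), 'grasp_force': 0.0, 'opening': 0.09414546327716133}
side {'fx': 418.29131356708365, 'fy': 418.29131356708365, 'cx': 248.6576188485518, 'cy': 181.99264434012554, 'dist': array([-0.0499257,  0.       ,  0.       ,  0.       ,  0.       ]), 'R': array([[ 9.98743320e-01, -5.01154934e-02, -4.66441401e-04],
       [-3.40407952e-02, -6.71503878e-01, -7.40218729e-01],
       [ 3.67832096e-02,  7.39304389e-01, -6.72365984e-01]]), 't': array([-0.59690707,  0.16524546,  
[... 278 characters left out ...]
9542e-01,  8.44248820e-04, -8.46599791e-02],
       [ 8.46633353e-02,  1.44251453e-02, -9.96305192e-01]]), 't': array([0.07534583, 0.62940261, 1.40526675])}
wrist {'fx': 345.2210382812271, 'fy': 345.2210382812271, 'cx': 257.51011426497, 'cy': 195.58177921763019, 'dist': array([-0.08936021,  0.        ,  0.        ,  0.        ,  0.        ]), 'T_tool_cam': array([[ 2.88189909e-04, -9.66447951e-01, -2.56862364e-01,
         7.52071581e-02],
       [ 9.99999808e-01,  1.37639899e-04,  6.04090275e-04,
         1.41917053e-04],
       [-5.48467299e-04, -2.56862489e-01,  9.66447806e-01,
        -1.57103997e-01],
       [ 0.00000000e+00,  0.00000000e+00,  0.00000000e+00,
         1.00000000e+00]])}
```

View pics/side0.png

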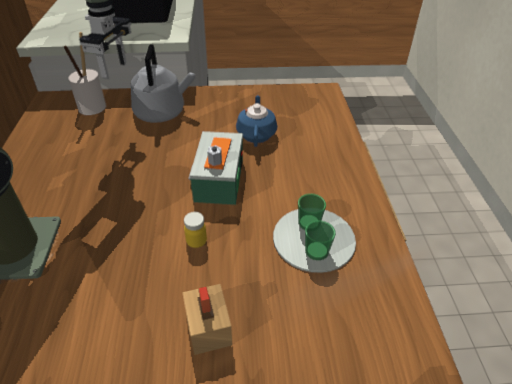

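View pics/top0.png

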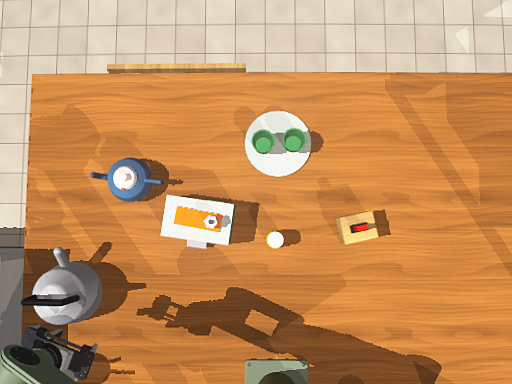

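The side view shows the dispenser at about (218,165) and the stand at (207,318). In the top view the dispenser is at (197,220), with the nut at (212,222), the cover pointing left (image left = world +y) and the paddle at (360,228). Next I'll zoom in.

```bash
cat > h.py <<'E'
import numpy as np,cv2
from scipy.spatial.transform import Rotation as Ro
from plant import arm
def cam(n,s=None):
    m=arm.camera_model(n);K=np.array([[m["fx"],0,m["cx"]],[0,m["fy"],m["cy"]],[0,0,1]])
    if n=="wrist":
        T=np.eye(4);T[:3,:3]=Ro.from_rotvec(s["tool_rot"]).as_matrix();T[:3,3]=s["ee_pos"]
        C=np.linalg.inv(T@m["T_tool_cam"]);R,t=C[:3,:3],C[:3,3]
    else:R,t=m["R"],m["t"]
    return K,m["dist"],R,t
def rays(c,uv):
    K,d,R,t=c;p=cv2.undistortPoints(np.array(uv,float).reshape(-1,1,2),K,d).reshape(-1,2)
    return -R.T@t,(np.c_[p,np.ones(len(p))]@R)
def plane(c,uv,z):
    o,d=rays(c,uv);return o+d*((z-o[2])/d[:,2])[:,None]
def tri(cs,uvs):
    A=np.zeros((3,3));b=np.zeros(3);L=[]
    for c,uv in zip(cs,uvs):
        o,d=rays(c,[uv]);d=d[0]/np.linalg.norm(d[0]);P=np.eye(3)-np.outer(d,d);A+=P;b+=P@o;L.append((P,o))
    X=np.linalg.solve(A,b);return X,[np.linalg.norm(P@(X-o)) for P,o in L]
def proj(c,X):
    K,d,R,t=c;return cv2.projectPoints(np.array(X,float).reshape(-1,1,3),cv2.Rodrigues(R)[0],t,K,d)[0].reshape(-1,2)
E
python3 - <<'E'
import cv2,numpy as np
from h import *
T=cv2.imread("pics/top0.png");S=cv2.imread("pics/side0.png")
def mask(i,lo,hi):return cv2.inRange(cv2.cvtColor(i,cv2.COLOR_BGR2HSV),lo,hi)
for n,i in(("top",T),("side",S)):
    for nm,lo,hi in(("orange",(5,200,200),(15,255,255)),("red",(0,180,90),(4,255,255)),("red2",(174,150,90),(180,255,255))):
        k,l,st,ce=cv2.connectedComponentsWithStats(mask(i,lo,hi))
        print(n,nm,[(st[j].tolist(),ce[j].round(1).tolist()) for j in range(1,k) if st[j][4]>25])
z=lambda i,x,y,w=80,h=60:cv2.resize(i[y:y+h,x:x+w],(400,300),interpolation=cv2.INTER_CUBIC)
cv2.imwrite("pics/z0.png",np.vstack([np.hstack([z(T,157,190),z(T,320,198)]),np.hstack([z(S,180,128),z(S,170,285)])]))
c=cam("top");print(plane(c,[[212,222],[360,228],[275,239],[129,179]],.1))
E
```

```text
top orange [([211, 215, 11, 13, 42], [218.0, 219.1])]
top red [([354, 224, 14, 8, 81], [360.5, 227.6])]
top red2 []
side orange []
side red [([200, 287, 9, 13, 84], [203.5, 293.4])]
side red2 []
[[ 0.51745224  0.18897742  0.1       ]
 [ 0.49990875 -0.24252113  0.1       ]
 [ 0.46820321  0.00516443  0.1       ]
 [ 0.64404893  0.43634021  0.1       ]]
```

View pics/z0.png

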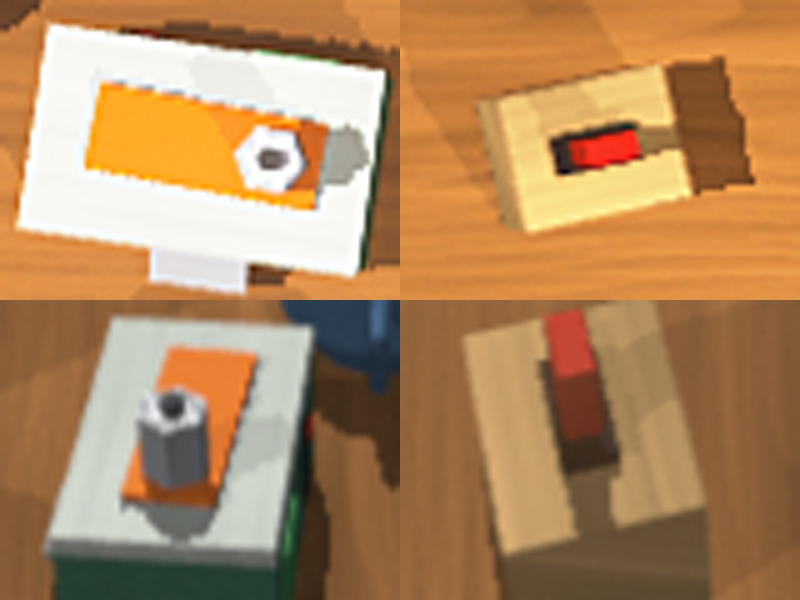

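The zoom (×5) shows sharp corners: the dispenser top plate, the nut top at zoom (271,157) in the top view and (173,407) in the side view, and the red handle tops at (606,146) and (570,343). I'll triangulate these.

```bash
python3 - <<'E'
from h import *
ct,cs=cam("top"),cam("side")
f=lambda o,p:np.array(o)+(np.array(p)+.5)/5-.5
def go(n,ot,os,pairs):
    for a,b in pairs:
        X,e=tri([ct,cs],[f(ot,a),f(os,b)]);print(n,X.round(4),np.round(e,4))
go("disp",(157,190),(180,128),[((18,230),(110,18)),((48,24),(313,26)),((388,70),(278,248)),((360,275),(45,248))])
go("nut",(157,190),(180,128),[((271,157),(173,107))])
go("cover",(157,190),(180,128),[((85,168),(168,48)),((100,83),(258,52))])
go("handle",(320,198),(170,285),[((206,146),(170,43))])
go("stand",(320,198),(170,285),[((97,100),(63,38)),((292,192),(307,207)),((125,232),(105,255))][1:] and [((292,192),(307,207)),((125,232),(63,38)),] )
E
```

```text
disp [0.4756 0.3409 0.0979] [0.0019 0.0019]
disp [0.5966 0.3249 0.099 ] [0.0018 0.0018]
disp [0.57   0.1241 0.1015] [0.0012 0.0012]
disp [0.4486 0.1403 0.0928] [0.003 0.003]
nut [0.5179 0.1875 0.1475] [0.002 0.002]
cover [0.5115 0.3008 0.1036] [0.0023 0.0023]
cover [0.5625 0.2926 0.1047] [0.0009 0.0009]
handle [ 0.5011 -0.2391  0.1277] [0.0024 0.0024]
stand [ 0.5131 -0.2947  0.0997] [0.0365 0.0365]
stand [ 0.4511 -0.2015  0.0766] [0.0016 0.0016]
```

```bash
python3 steer.py '0 0 0.15 -0.042 -0.022 -0.024 0.09; 0 0 0.338 -0.42 -0.218 -0.024 0.09; 0 0 0.338 -0.42 -0.218 -0.024 0.09; 0 0 0.338 -0.42 -0.218 -0.024 0.09; 0 0 0.338 -0.42 -0.218 -0.024 0.09; 0 0 0.338 -0.42 -0.218 -0.024 0.09; 0 0 0.338 -0.42 -0.218 -0.024 0.09; 0 0 0.338 -0.42 -0.218 -0.024 0.09; 0 0 0.338 -0.42 -0.218 -0.024 0.09; 0 0 0.338 -0.42 -0.218 -0.024 0.09; 0 0 0.338 -0.42 -0.218 -0.024 0.09; 0 0 0.338 -0.42 -0.218 -0.024 0.09' 20
python3 - <<'E'
from h import *
import pickle
s=arm.sense();w=arm.capture("wrist");cv2.imwrite("pics/w1.png",cv2.resize(w[:,:,::-1],(800,600),interpolation=cv2.INTER_CUBIC))
c=cam("wrist",s);pickle.dump((s,w),open("w1.pkl","wb"));print(s["ee_pos"],s["tool_rot"])
yd=np.array([.131,.991,0]);xd=np.array([.991,-.131,0]);C=np.array([.5227,.2326,.1])
print((proj(c,[C+a*xd*.06+b*yd*.1 for a,b in((1,1),(1,-1),(-1,-1),(-1,1))])*800/512).round())
E
```

```text
time: 1.35
ee_pos: [0.5178, 0.188, 0.2509]
tool_rot: [-1.07, -2.952, 0.0]
contact_force: [-0.3, 0.5, -0.0]
opening: 0.09
grasp_force: 0.0
[0.5178152  0.18804903 0.25089331] [-1.06973249e+00 -2.95218994e+00  2.30069351e-04]
[[664. 250.]
 [378. 418.]
 [266. 258.]
 [568.  64.]]
```

View pics/w1.png

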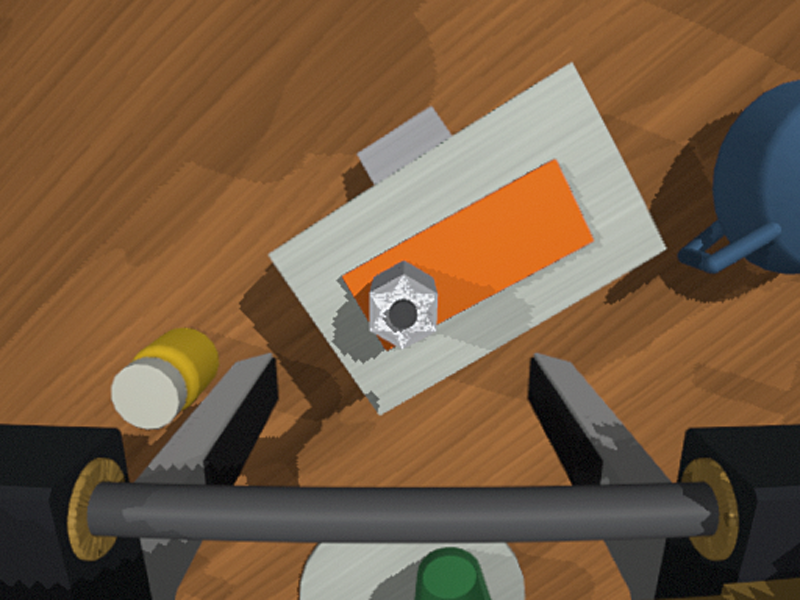

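The wrist view confirms the pose: plate corners at (573,63), (666,248), (380,414) and (269,256), all within 4 px of prediction. The nut is centred at (403,314) with its flats facing the fingers, and the cover end is at (556,160)–(594,241).

```bash
python3 - <<'E'
from h import *
import pickle
s,w=pickle.load(open("w1.pkl","rb"));c=cam("wrist",s)
f=lambda p:(np.array(p)+.5)/1.5625-.5
D=plane(c,f([(573,63),(666,248),(380,414),(269,256)]),.1);print(D.round(4),D.mean(0).round(4))
v=D[0]+D[1]-D[2]-D[3];print("yaw",np.arctan2(-v[0],v[1]), "L",np.linalg.norm(D[0]-D[3]),np.linalg.norm(D[1]-D[0]))
n=plane(c,f([(403.5,314)]),.147)[0]
O=plane(c,f([(556,160),(594,241),(342,277)]),.107);print("nut",n,"cover",O)
v=O[0]-O[2];print("coveryaw",np.arctan2(-v[0],v[1]))
X,e=tri([c,cam("top"),cam("side")],[f((403.5,314)),np.array([157,190])+(np.array([271,157])+.5)/5-.5,np.array([180,128])+(np.array([173,107])+.5)/5-.5]);print(X,e)
R=Ro.from_rotvec(s["tool_rot"]).as_matrix();print("yang",np.arctan2(R[1,1],R[0,1]))
E
```

```text
[[0.4773 0.3421 0.1   ]
 [0.5948 0.3254 0.1   ]
 [0.5674 0.1282 0.1   ]
 [0.4501 0.1436 0.1   ]] [0.5224 0.2348 0.1   ]
yaw -0.1372693800408005 L 0.2003209761920689 0.1187410136062903
nut [0.51667712 0.18952719 0.147     ] cover [[0.51163259 0.30224152 0.107     ]
 [0.56152669 0.29278918 0.107     ]
 [0.4860624  0.16950651 0.107     ]]
coveryaw -0.19030952884382307
[0.51755255 0.18864396 0.14605583] [np.float64(0.000945103940177124), np.float64(0.002533435165320619), np.float64(0.0018144339531483292)]
yang 0.8755241282205262
```

```bash
python3 steer.py '0 0 0.018 0.002 0 0.04 0.07; 0 0 0.018 0.002 0 0.08 0.06; 0 0 0.018 0.002 0 0.105 0.055; 0 0 0.018 0.002 0 0.114 0.05; 0 0 0.018 0.002 0 0.114 0.03; 0 0 0.018 0.002 0 0.114 0.02; 0 0 0.018 0.002 0 0.114 0.02; 0 0 0.018 0.002 0 0.114 0.02; 0 0 0.018 0.002 0 0.114 0.02' 25
```

```text
time: 2.3
ee_pos: [0.5168, 0.189, 0.1394]
tool_rot: [1.094, 2.944, -0.002]
contact_force: [-4.2, -2.9, 6.2]
opening: 0.034
grasp_force: 25.0
```

```bash
python3 steer.py '0 0 0.1 0 0 0 0.02; 0 0 0.22 0 0 0 0.02; 0 0 0.34 0 0 0 0.02; 0 0 0.46 0 0 0 0.02; 0 0 0.58 0 0 0 0.02; 0 0 0.7 0 0 0 0.02; 0 0 0.82 0 0 0 0.02; 0 0 0.94 0 0 0 0.02; 0 0 1.06 0 0 0 0.02; 0 0 1.18 0 0 0 0.02; 0 0 1.3 0 0 0 0.02; 0 0 1.37 0 0 0 0.02'
python3 steer.py '0 0 0 0 0 0 0.02; 0 0 0 0 0 0 0.06; 0 0 0 0 0 0 0.06; 0 0 0 0 0 0 0.06; 0 0 0 0 0 -0.05 0.06; 0 0 0 0 0 -0.1 0.06; 0 0 0 0 0 -0.12 0.08; 0 0 0 0 0 -0.12 0.08'
python3 - <<'E'
from h import *
import pickle
s=arm.sense();w=arm.capture("wrist");cv2.imwrite("pics/w2.png",cv2.resize(w[:,:,::-1],(800,600),interpolation=cv2.INTER_CUBIC))
pickle.dump((s,w),open("w2.pkl","wb"));print(s["ee_pos"],s["tool_rot"])
E
```

```text
time: 3.5
ee_pos: [0.5159, 0.1888, 0.1394]
tool_rot: [2.713, 1.583, -0.003]
contact_force: [-5.9, -3.9, 8.7]
opening: 0.0341
grasp_force: 25.0
time: 4.3
ee_pos: [0.5194, 0.1904, 0.2623]
tool_rot: [2.708, 1.587, 0.015]
contact_force: [-0.7, 0.1, 0.3]
opening: 0.0726
grasp_force: 0.0
[0.51944173 0.19036148 0.26227045] [2.70795784 1.58653359 0.01495988]
```

View pics/w2.png

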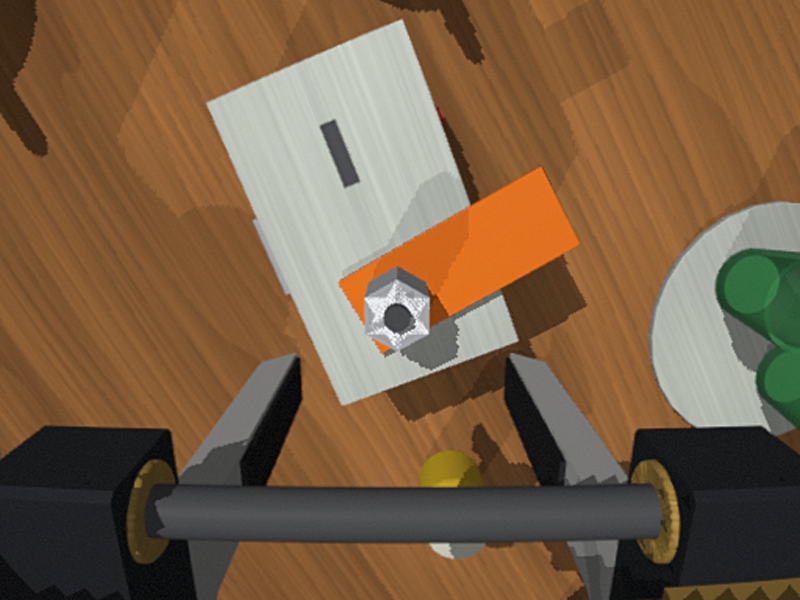

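The cover is now swung off, pointing along (560,205), and the slot is exposed at (320,123)–(358,185), centred near (339,153). I'll measure the slot and prepare the paddle approach.

```bash
python3 - <<'E'
from h import *
import pickle
s,w=pickle.load(open("w2.pkl","rb"));c=cam("wrist",s);print("dq",np.abs(s["dq"]).max())
f=lambda p:(np.array(p)+.5)/1.5625-.5
D=plane(c,f([(207,102),(403,20),(517,341),(342,405)]),.1);print(D.round(4),D.mean(0).round(4))
v=D[0]+D[1]-D[2]-D[3];dy=np.arctan2(-v[0],v[1]);print("yaw",dy)
g=cv2.cvtColor(w,cv2.COLOR_RGB2HSV)[:,:,2];m=(g<120).astype(np.uint8);m2=np.zeros_like(m);m2[70:125,200:234]=m[70:125,200:234]
cn=max(cv2.findContours(m2,0,1)[0],key=cv2.contourArea);r=cv2.minAreaRect(cn);print(r)
P=plane(c,cv2.boxPoints(r),.1);print("slot",P.mean(0),P.round(4))
sl=D.mean(0)+.045*np.array([-np.sin(dy),np.cos(dy),0]);print("slot from corners",sl)
O=plane(c,f([(340,281),(542,168)]),.107);v=O[1]-O[0];cy=np.arctan2(-v[0],v[1]);print("cover angle",dy-cy)
R=Ro.from_rotvec(s["tool_rot"]).as_matrix();print(R.round(3),"yang",np.arctan2(R[1,1],R[0,1]))
E
```

```text
dq 0.09026280443267941
[[0.477  0.3416 0.1   ]
 [0.5953 0.3243 0.1   ]
 [0.5669 0.1273 0.1   ]
 [0.4493 0.1439 0.1   ]] [0.5221 0.2343 0.1   ]
yaw -0.14137382457650127
((217.007080078125, 97.90618896484375), (42.575164794921875, 10.433438301086426), 67.7509765625)
slot [0.52807935 0.27897581 0.1       ] [[0.526  0.2981 0.1   ]
 [0.5352 0.2968 0.1   ]
 [0.5303 0.2599 0.1   ]
 [0.5209 0.2611 0.1   ]]
slot from corners [0.52846545 0.27883239 0.1       ]
cover angle 1.4270303177177643
[[ 0.489  0.872  0.01 ]
 [ 0.872 -0.489  0.002]
 [ 0.007  0.007 -1.   ]] yang -0.5108789602106033
```

```bash
python3 steer.py '0 0 -0.1 -0.038 0.02 0 0.07; 0 0 -0.25 -0.38 0.196 0 0.07; 0 0 -0.4 -0.38 0.196 0 0.07; 0 0 -0.55 -0.38 0.196 0 0.07; 0 0 -0.713 -0.38 0.196 0 0.07; 0 0 -0.713 -0.38 0.196 0 0.07; 0 0 -0.713 -0.38 0.196 0 0.07; 0 0 -0.713 -0.38 0.196 0 0.07; 0 0 -0.713 -0.38 0.196 0 0.07; 0 0 -0.713 -0.38 0.196 0 0.07; 0 0 -0.713 -0.38 0.196 0 0.07; 0 0 -0.713 -0.38 0.196 0 0.07'
python3 - <<'E'
from h import *
import pickle
s=arm.sense();w=arm.capture("wrist");cv2.imwrite("pics/w3.png",cv2.resize(w[:,:,::-1],(800,600),interpolation=cv2.INTER_CUBIC))
pickle.dump((s,w),open("w3.pkl","wb"));print(s["ee_pos"],s["tool_rot"],np.abs(s["dq"]).max())
E
```

```text
time: 5.55
ee_pos: [0.501, -0.2361, 0.2555]
tool_rot: [-1.983, -2.432, -0.001]
contact_force: [-0.4, 0.1, -0.0]
opening: 0.0699
grasp_force: 0.0
[ 0.50095906 -0.23613422  0.25547516] [-1.98306071e+00 -2.43152007e+00 -7.09673861e-04] 0.02363321081916222
```

View pics/w3.png

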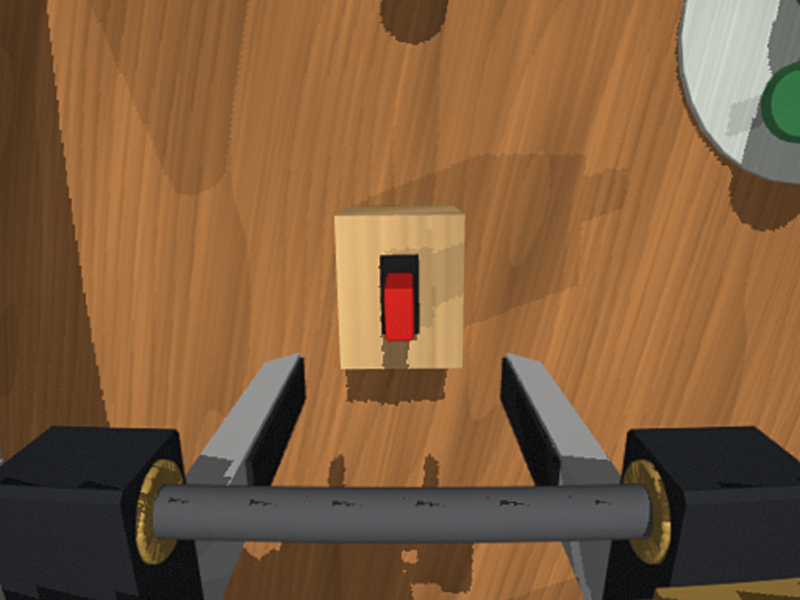

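The handle top face is at (384–414, 288–340), nearly aligned with the fingers, and the stand edges are at columns 340–464. I'll measure its centre and residual yaw.

```bash
python3 - <<'E'
from h import *
import pickle
s,w=pickle.load(open("w3.pkl","rb"));c=cam("wrist",s)
hv=cv2.cvtColor(w,cv2.COLOR_RGB2HSV);m=((hv[:,:,0]<6)|(hv[:,:,0]>174))&(hv[:,:,1]>180)
m[:, :235]=0;m[:,280:]=0
print([int(np.median(hv[r,:,2][m[r]])) if m[r].any() else 0 for r in range(170,222)])
top=m&(hv[:,:,2]>205)
r=cv2.minAreaRect(np.argwhere(top)[:,::-1].astype(np.float32));print(r)
P=plane(c,cv2.boxPoints(r),.133);print(P.round(4),P.mean(0))
rows=[i for i in range(186,216)];L=np.array([[np.where(m[i])[0].min()-.5,i] for i in rows]);Rr=np.array([[np.where(m[i])[0].max()+.5,i] for i in rows])
for E in(L,Rr):
    vx,vy,x,y=cv2.fitLine(E.astype(np.float32),2,0,.01,.01).ravel();k=vx/vy
    q=plane(c,[(x+k*(186-y),186),(x+k*(216-y),216)],.133);v=q[0]-q[1];print(q.round(4),"yaw",np.arctan2(-v[0],v[1]))
# heights via two views: handle top centre
f=np.array([320,198])+(np.array([206,146])+.5)/5-.5;g=np.array([170,285])+(np.array([170,43])+.5)/5-.5
print(tri([c,cam("top"),cam("side")],[r[0],f,g]))
st=plane(c,(np.array([(335,214),(464,214),(462,368),(342,368)])+.5)/1.5625-.5,.08);print(st.round(4),st.mean(0))
for q in(st[0]-st[3],st[1]-st[2]):print(np.arctan2(-q[0],q[1]))
v=st[1]-st[0];print("x edge",np.arctan2(v[1],v[0]))
R=Ro.from_rotvec(s["tool_rot"]).as_matrix();print(R.round(3),"yang",np.arctan2(R[1,1],R[0,1]))
E
```

```text
[0, 0, 0, 0, 0, 146, 149, 147, 146, 146, 147, 147, 145, 145, 160, 212, 211, 207, 207, 206, 207, 206, 206, 207, 206, 206, 204, 204, 205, 204, 204, 203, 204, 203, 204, 203, 203, 203, 204, 203, 202, 203, 202, 202, 202, 203, 208, 167, 0, 0, 0, 0]
((254.5, 200.5), (31.0, 15.0), 90.0)
[[ 0.4896 -0.2279  0.133 ]
 [ 0.5019 -0.2254  0.133 ]
 [ 0.5074 -0.2519  0.133 ]
 [ 0.4949 -0.2544  0.133 ]] [ 0.49844841 -0.23990019  0.133     ]
[[ 0.4885 -0.229   0.133 ]
 [ 0.4939 -0.2547  0.133 ]] yaw 0.2059628625501366
[[ 0.5041 -0.2258  0.133 ]
 [ 0.5095 -0.2514  0.133 ]] yaw 0.20793549607073436
(array([ 0.50030407, -0.23981949,  0.12863004]), [np.float64(0.002006757693662182), np.float64(0.003404420205241073), np.float64(0.0014965728339039967)])
[[ 0.4505 -0.1999  0.08  ]
 [ 0.5279 -0.184   0.08  ]
 [ 0.5496 -0.2821  0.08  ]
 [ 0.4722 -0.2981  0.08  ]] [ 0.5000479  -0.24104803  0.08      ]
0.21765129941912215
0.21786407090881496
x edge 0.20262097457165915
[[-0.201  0.98  -0.003]
 [ 0.98   0.201  0.003]
 [ 0.003 -0.002 -1.   ]] yang 0.20248088055900637
```

```bash
python3 steer.py '0 0 -0.0045 -0.0037 -0.0023 0.04 0.05; 0 0 -0.0045 -0.0037 -0.0023 0.08 0.05; 0 0 -0.0045 -0.0037 -0.0023 0.115 0.045; 0 0 -0.0045 -0.0037 -0.0023 0.13 0.045; 0 0 -0.0045 -0.0037 -0.0023 0.1385 0.04; 0 0 -0.0045 -0.0037 -0.0023 0.1385 0.02; 0 0 -0.0045 -0.0037 -0.0023 0.1385 0.0; 0 0 -0.0045 -0.0037 -0.0023 0.1385 0.0; 0 0 -0.0045 -0.0037 -0.0023 0.1385 0.0; 0 0 -0.0045 -0.0037 -0.0023 0.1385 0.0' 35
python3 steer.py '0 0 0 0 0 0 0; 0 0 0 0 0 -0.02 0; 0 0 0 0 0 -0.045 0; 0 0 0 0 0 -0.08 0; 0 0 0 0 0 -0.12 0; 0 0 0 0 0 -0.14 0; 0 0 0 0 0 -0.14 0;0 0 0 0 0 -0.14 0'
python3 -c "
from h import *
s=arm.sense();R=Ro.from_rotvec(s['tool_rot']).as_matrix();print(s['ee_pos'],R.round(4))"
```

```text
time: 6.6
ee_pos: [0.5012, -0.2426, 0.1209]
tool_rot: [1.979, 2.436, 0.0]
contact_force: [-0.7, 0.2, 6.8]
opening: 0.0159
grasp_force: 35.0
time: 7.4
ee_pos: [0.4997, -0.2416, 0.2582]
tool_rot: [-1.98, -2.438, 0.0]
contact_force: [0.7, 0.1, -2.0]
opening: 0.0159
grasp_force: 35.0
[ 0.49973732 -0.24156726  0.25815136] [[-2.049e-01  9.788e-01 -6.000e-04]
 [ 9.788e-01  2.049e-01  5.000e-04]
 [ 6.000e-04 -5.000e-04 -1.000e+00]]
```

```bash
python3 steer.py '0 0 0 0 0 -0.03 0; 0 0 0.04 0.03 0.008 -0.03 0; 0 0 0.1 0.503 0.135 -0.03 0; 0 0 0.16 0.503 0.135 -0.03 0; 0 0 0.22 0.503 0.135 -0.03 0; 0 0 0.28 0.503 0.135 -0.03 0; 0 0 0.347 0.503 0.135 -0.03 0; 0 0 0.347 0.503 0.135 -0.03 0; 0 0 0.347 0.503 0.135 -0.03 0; 0 0 0.347 0.503 0.135 -0.03 0; 0 0 0.347 0.503 0.135 -0.03 0; 0 0 0.347 0.503 0.135 -0.03 0'
python3 steer.py '0 0 0 0 0 0 0;0 0 0 0 0 0.02 0; 0 0 0 0 0 0.05 0; 0 0 0 0 0 0.05 0;0 0 0 0 0 0.05 0;0 0 0 0 0 0.05 0'
python3 - <<'E'
from h import *
import pickle
s=arm.sense();w=arm.capture("wrist")
a=arm.capture("side");b=arm.capture("top");pickle.dump((s,w,a,b),open("w4.pkl","wb"))
z=lambda i,x,y,w=80,h=60:cv2.resize(i[y:y+h,x:x+w,::-1],(400,300),interpolation=cv2.INTER_CUBIC)
p=proj(cam("side"),[.528,.279,.13])[0].astype(int);q=proj(cam("top"),[.528,.279,.13])[0].astype(int);print(p,q)
cw=cam("wrist",s);r=proj(cw,[.528,.279,.1])[0].astype(int);print("w",r)
W=cv2.resize(w[r[1]-75:r[1]+75,r[0]-100:r[0]+100,::-1],(400,300),interpolation=cv2.INTER_CUBIC)
cv2.imwrite("pics/z4.png",np.vstack([np.hstack([z(a,p[0]-40,p[1]-30),z(b,q[0]-40,q[1]-30)]),np.hstack([W,cv2.resize(w[:,:,::-1],(400,300))])]))
R=Ro.from_rotvec(s['tool_rot']).as_matrix();print(s['ee_pos'],R.round(4),"yang",np.arctan2(R[1,1],R[0,1]),np.abs(s["dq"]).max())
E
```

```text
time: 8.6
ee_pos: [0.5273, 0.2806, 0.2854]
tool_rot: [-2.368, -2.06, 0.008]
contact_force: [-0.0, -0.5, -1.4]
opening: 0.0159
grasp_force: 35.0
time: 9.2
ee_pos: [0.5297, 0.2778, 0.2398]
tool_rot: [2.372, 2.059, 0.002]
contact_force: [0.2, 0.8, -0.5]
opening: 0.0156
grasp_force: 35.0
[219 133] [179 218]
w [255 190]
[0.52974863 0.27780995 0.23979034] [[ 1.408e-01  9.900e-01  1.100e-03]
 [ 9.900e-01 -1.408e-01  2.000e-04]
 [ 4.000e-04  1.100e-03 -1.000e+00]] yang -0.14126271688005365 0.020996045862117042
```

View pics/z4.png

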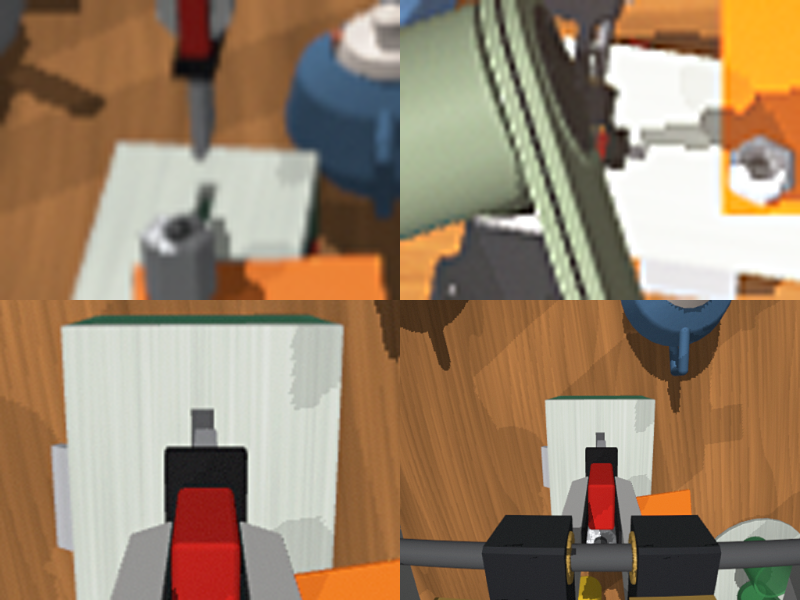

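The side view shows the blade above the plate. In the wrist crop (×2) the slot's far end is at (192–213, 408), the blade foot at (193–217, 430) and the shoulder edge at row 447, so the blade is roughly over the slot. Next I'll get subpixel offsets.

```bash
python3 - <<'E'
from h import *
import pickle
s,w,a,b=pickle.load(open("w4.pkl","rb"));g=cv2.cvtColor(w,cv2.COLOR_RGB2GRAY).astype(int)
np.set_printoptions(linewidth=200)
print(g[164:196,240:280:1][::1,8:26])
print("shoulder row",g[194,232:284])
E
```

```text
[[216 221 212 209 209 204 208 209 210 215 216 210 213 217 215 215 215 216]
 [216 220 212 210 209 206 209 208 210 214 217 211 211 218 216 216 215 217]
 [216 221 211 211 207 207 209 210 210 214 216 210 211 217 216 215 215 217]
 [218 220 213 214 210 209 209 211 209 217 220 214 213 218 216 216 217 216]
 [216 223 213 213 211 208 212 212 213 217 220 215 215 218 219 216 215 217]
 [217 222 184 158 158 157 159 160 158 164 163 159 157 163 217 219 216 217]
 [219 225 151  96  89  91  94  92  92  95  95  94  86 103 218 220 216 217]
 [220 226 149  83  79  80  85  83  82  83  80  81  74  94 221 220 215 217]
 [219 226 152  84  81  83  86  84  85  86  85  85  75  96 221 221 217 218]
 [220 228 181  93  80  88  86  86  85  87  86  84  78  96 218 219 216 217]
 [218 225 184  91  82  83  87  85  86  85  86  83  76  95 222 221 216 216]
 [217 225 186  87  81  85  86  86  87  86  86  85  79  95 220 222 216 216]
 [218 224 186  90  82  86  85  84  83  87  84  86  76  95 222 220 216 218]
 [218 226 183  90  81  83  83  83  84  86  84  84  78  98 220 221 216 217]
 [219 225 183  90  80  86  85  84  85  84  86  82 
[... 824 characters left out ...]
  22  24  21  23  33  29]
 [ 15  16  18  15  18  20  19  19  21  19  18  17  20  21  18  13  15  15]
 [ 27  28  27  27  31  28  26  28  29  24  29  27  28  30  27  30  24  29]
 [ 32  30  30  35  31  30  28  30  28  29  30  31  29  27  28  34  29  28]
 [ 31  30  28  29  29  28  32  31  30  32  29  34  28  30  24  30  26  29]
 [ 31  33  32  33  31  31  31  32  31  31  30  30  30  28  27  28  30  28]
 [ 30  32  31  30  32  29  31  30  36  31  28  29  28  26  29  25  28  29]]
shoulder row [217 217 214 220 229  75  21  28  27  33  29  31  31  31  31  35  31  33  32  33  31  31  31  32  31  31  30  30  30  28  27  28  30  28  27  30  25  28  27  29  26  28  23  30  25  10  66 224 223
 219 216 214]
```

```bash
python3 - <<'E'
from h import *
import pickle
from scipy.optimize import fsolve
s,w,a,b=pickle.load(open("w4.pkl","rb"));c=cam("wrist",s)
T=lambda P:Ro.from_rotvec(s["tool_rot"]).inv().apply(P-s["ee_pos"])   # world->tool
W=lambda P:Ro.from_rotvec(s["tool_rot"]).apply(P)+s["ee_pos"]
for z in(.098,.1,.102):
    sl=T(plane(c,[(250.23,175),(261.42,175),(255.83,169.04)],z));print("slot z",z,"y edges",sl[:2,1].round(4),sl[:2,1].mean().round(4),"far x end",sl[2,0].round(4))
def F(v):
    e,h=v;return [proj(c,W(np.array([e+.018,0,h+.06])))[0,1]-179.03,proj(c,W(np.array([e+.025,0,h])))[0,1]-187.6]
e,h=fsolve(F,[0,.041]);print("paddle x offset",e,"TCP-origin height",h)
for hh in(.101,h+.06):
    o,d=rays(c,[(251.87,183),(263.0,183)]);q=T(plane(c,[(251.87,181),(263.0,181)],s["ee_pos"][2]-hh));print("blade y",q[:,1],q[:,1].mean(),"tip x+",T(plane(c,[(257,179.03)],s["ee_pos"][2]-hh))[0,0])
o=T(plane(c,[(237-.3,194),(277.7,194)],s["ee_pos"][2]-.033));print("shoulder y",o[:,1],o[:,1].mean())
E
```

```text
slot z 0.098 y edges [-0.007   0.0029] -0.0021 far x end 0.0197
slot z 0.1 y edges [-0.007   0.0028] -0.0021 far x end 0.02
slot z 0.102 y edges [-0.0069  0.0028] -0.0021 far x end 0.0204
paddle x offset -0.0036557577092837675 TCP-origin height 0.06474876963862401
blade y [-0.00496774  0.00354514] -0.0007112975925470397 tip x+ 0.01940291106881824
blade y [-0.00531919  0.00397689] -0.0006711528611220495 tip x+ 0.014343353118815296
shoulder y [-0.01262142  0.01070871] -0.0009563562009516219
```

```bash
python3 - <<'E'
from h import *
import pickle
s,w,a,b=pickle.load(open("w4.pkl","rb"));c=cam("side")
W=lambda P:Ro.from_rotvec(s["tool_rot"]).apply(P)+s["ee_pos"]
for n,P in dict(tipm=(-.0166,0,.101),tip=(.0014,0,.101),tipp=(.0194,0,.101),shbot=(-.0236,0,.041),shtop=(-.0236,0,.033),htop=(-.0136,0,-.012)).items():
    p=proj(c,W(np.array(P)))[0];print(n,p.round(2),((p-[179,103]+.5)*5-.5).round(0))
g=cv2.cvtColor(a,cv2.COLOR_RGB2HSV);np.set_printoptions(linewidth=220)
print("hue-sat col 218..219, rows 110..145");print(np.c_[np.arange(108,146),a[108:146,217],a[108:146,218],a[108:146,219],a[108:146,220]])
E
```

```text
tipm [218.86 135.09] [201. 162.]
tip [219.78 131.35] [206. 144.]
tipp [220.67 127.7 ] [210. 125.]
shbot [217.39 118.42] [194.  79.]
shtop [217.24 115.9 ] [193.  67.]
htop [216.93  99.3 ] [192. -17.]
hue-sat col 218..219, rows 110..145
[[108 103  20  16 103  21  18 102  18  14  75  30  28]
 [109 104  19  18 103  20  17 103  19  16  76  26  25]
 [110 104  21  18 103  19  17 104  20  17  80  23  22]
 [111 104  22  19 103  20  17 105  20  17  84  16  14]
 [112 105  21  19 103  18  14 103  19  17  86  17  15]
 [113  94  19  15  95  20  17  94  20  17  75  16  16]
 [114  62  16  15  64  16  15  64  16  15  46  15  16]
 [115  22  15  16  22  15  15  22  15  16  18  14  15]
 [116  15  15  17  13  12  15  15  16  14  16  17  19]
 [117  16  16  16  16  15  17  16  16  18  14  14  16]
 [118  35  33  32  32  32  34  29  29  30  23  23  25]
 [119  68  64  62  61  62  63  58  58  59  50  49  50]
 [120  92  87  84  84  84  86  77  78  80  68  68  69]
 [121  99  94  91  93  94  95  83  84  85  68  69  69]
 [122  98  94  91  93  94  95  82  84  85  69  70  70]
 [123 100  94  90  92  94  95  82  83  8
[... 525 characters left out ...]
48 102 103 103  96  97  99 140 144 139]
 [134 177 182 173 128 130 127 125 126 124 179 183 175]
 [135 206 211 199 178 182 174 177 181 172 199 204 194]
 [136 208 214 202 206 212 200 205 211 199 204 209 199]
 [137 207 214 202 208 214 202 206 213 202 204 210 199]
 [138 207 214 202 206 212 201 203 209 199 202 208 198]
 [139 206 212 200 195 201 191 177 183 173 172 176 168]
 [140 207 213 202 179 184 175 131 135 128 117 120 114]
 [141 205 212 201 160 165 158 103 106 101  91  93  88]
 [142 205 211 201 139 143 136  82  87  81  73  78  73]
 [143 203 209 199 130 134 127  60  70  63  54  68  58]
 [144 181 188 178 106 111 104  42  57  49  52  67  57]
 [145 132 137 131  78  85  80  36  53  43  59  72  63]]
```

Wrist-relative and absolute estimates agree: shift −0.5 mm in tool x and −1.4 mm in tool y. The blade height also matches the side view. I'll descend gently.

```bash
python3 steer.py '0 0 0 -0.0005 -0.0014 0 0; 0 0 0 -0.0005 -0.0014 0.02 0; 0 0 0 -0.0005 -0.0014 0.033 0; 0 0 0 -0.0005 -0.0014 0.033 0; 0 0 0 -0.0005 -0.0014 0.038 0; 0 0 0 -0.0005 -0.0014 0.042 0; 0 0 0 -0.0005 -0.0014 0.046 0; 0 0 0 -0.0005 -0.0014 0.05 0; 0 0 0 -0.0005 -0.0014 0.05 0'
```

```text
time: 10.25
ee_pos: [0.5276, 0.2779, 0.1884]
tool_rot: [-2.372, -2.06, 0.0]
contact_force: [0.4, -0.2, -1.3]
opening: 0.0157
grasp_force: 35.0
```

```bash
python3 steer.py '0 0 0 0 0 0.008 0; 0 0 0 0 0 0.016 0; 0 0 0 0 0 0.024 0; 0 0 0 0 0 0.032 0; 0 0 0 0 0 0.038 0; 0 0 0 0 0 0.042 0; 0 0 0 0 0 0.045 0; 0 0 0 0 0 0.045 0; 0 0 0 0 0 0.045 0' 45
```

```text
time: 11.15
ee_pos: [0.5277, 0.278, 0.1443]
tool_rot: [-2.372, -2.06, -0.0]
contact_force: [-2.0, -1.4, 3.3]
opening: 0.0158
grasp_force: 45.0
```

```bash
python3 steer.py '0 0 0 0 0 0.002 0; 0 0 0 0 0 0.004 0; 0 0 0 0 0 0.006 0; 0 0 0 0 0 0.006 0; 0 0 0 0 0 0.006 0'; python3 steer.py '0 0 0 0 0 0.002 0; 0 0 0 0 0 0.004 0; 0 0 0 0 0 0.004 0;0 0 0 0 0 0.004 0'
```

```text
time: 11.65
ee_pos: [0.5277, 0.278, 0.1409]
tool_rot: [2.371, 2.06, 0.0]
contact_force: [-6.2, -3.9, 15.2]
opening: 0.0155
grasp_force: 45.0
time: 12.05
ee_pos: [0.5278, 0.278, 0.1408]
tool_rot: [2.371, 2.06, 0.001]
contact_force: [-13.1, -6.5, 31.9]
opening: 0.0157
grasp_force: 45.0
```

The paddle is seated: z stopped at 0.1408 (0.1409 predicted) while the force rose. I'll ease the push a little and look.

```bash
python3 steer.py '0 0 0 0 0 -0.003 0; 0 0 0 0 0 -0.003 0; 0 0 0 0 0 -0.003 0; 0 0 0 0 0 -0.003 0; 0 0 0 0 0 -0.003 0'
python3 - <<'E'
from h import *
w=arm.capture("wrist");a=arm.capture("side")
z=lambda i,x,y,w,h:cv2.resize(i[y:y+h,x:x+w,::-1],(400,300),interpolation=cv2.INTER_CUBIC)
cv2.imwrite("pics/z5.png",np.hstack([z(a,180,115,80,60),z(w,157,110,200,150)]))
E
```

```text
time: 12.55
ee_pos: [0.5277, 0.278, 0.1408]
tool_rot: [2.371, 2.06, 0.001]
contact_force: [-7.8, -3.8, 19.7]
opening: 0.0155
grasp_force: 45.0
```

View pics/z5.png

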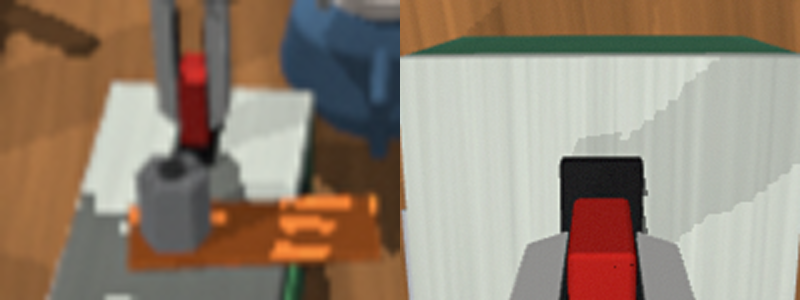

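The shoulder (wrist crop 560–643, 157) lies flat on the plate with no slot or blade showing, and the cover is still swung clear in the side crop (130–380, 235). The paddle is held down at about 20 N, so I'm handing in.

```bash
python3 -c "
from plant import arm
print(arm.hand_in())"
```

```text
the job is handed in; nothing more can be done
None
```

The job is handed in at about 12.6 s of the 54 s allowed: the nut was turned until the cover measured about 1.43 rad (1.1 needed), then the paddle was pushed through the slot until its shoulder was on the dispenser's top, where it is still gripped and held down with about 20 N; I judged the gate open from the shoulder's seating, not from its red tab.

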